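Push a old tea light through the swing flap of the recycling caddy

TASK

Push the old tea light through the spring flap into the recycling caddy: push the flap open with one finger and keep it open while the other finger pushes the tea light along the deck and over the edge, so that it drops inside. Do not grasp or lift the tea light or slide it onto the shut flap, leave the things round the caddy alone, and at the end let the flap swing fully shut.

Things in the scene. Friction and masses are not known exactly. Their poses are not given: they have to be found in the camera images.
- caddy: Grey plastic recycling caddy, fixed to the worktop, 240 mm long (x axis) x 120 wide (y) x 125 high. Origin at worktop level; x points from the flap end to the deck end, roughly away from the robot; z up. At x = 0 to 115 mm: a level deck 95 mm above the worktop, low rails (6 mm high) at y = +-54 mm, open at its far end. Hollow inside, also under the deck, down to a 5 mm floor.
- deck_lip (a point): Middle of the deck's edge over which the tea light drops: caddy frame (0, 0, 95) mm. The deck is 5 mm thick here.
- flap_hinge (a point): Middle of the flap's hinge line, caddy frame (-111, 0, 125) mm, parallel to the caddy's y. The mouth reaches from here to the deck's edge, between side cheeks with inner faces at y = +-54 mm whose tops stand up to 17 mm above the shut flap. A wall 125 mm high stands at x = -125 to -119 mm; the hinge rod's top is at 129 mm.
- flap (a joint): Flap angle, rad: 0 shut, stop at 1.0. Plain metal plate 115 mm long, 102 wide, 4 thick; shut, it slopes down 15 deg from the hinge to its free edge at the deck's edge, level with the deck. Pressed, or pushed towards the hinge by a finger just above the deck, it swings down into the caddy. A spring shuts it (0.3 N opens it at the free edge, 1 to 4 N nearer the hinge); the tea light's weight does not open it.
- flap_edge (a point): Middle of the flap's free edge, on its upper face; moves with the flap.
- tea_light: Old tea light: small round shallow metal cup with red wax, 38 mm across, 15 mm high, about 20 g, standing on the deck. Origin at the centre of its underside; its axis is z. Its centre starts 30 to 42 mm from the deck's edge and up to 12 mm to either side of the middle.
- salt_shaker: Glass salt shaker 44 mm across, 90 mm high, loose, on the worktop at the caddy's +y side. Origin at centre of underside. To be left alone.
- mug: Small green espresso mug, 65 x 94 x 52 mm, loose, at the caddy's -y side. Origin at centre of underside. To be left alone.
- tuna_tin: Flat round food tin 86 mm across, 40 mm high, loose, at the caddy's -y side by the deck. Origin at centre of underside. To be left alone.
Mind the look-alikes: they are no part of the job. There is more than one size of the tea_light; the job needs the middle-sized.

How it is judged:
By the outcome, as a careful person would: the job done as asked, in the order asked, and still so for the second after the job is handed in, with the robot touching nothing.
It also fails if it takes over 32 s, if anything falls off the work surface, if the arm or the gripper's body presses on something with over 40 N, if the wrist force passes 120 N, or if a joint passes its speed limit or range.

ROBOT

A 6-joint arm with a two-finger parallel gripper is mounted at the origin on a cart in front of the work surface, level with it; the furniture and walls round the work are solid. World frame = base frame: x ahead of the robot, y to its left, z up, the work surface at z = 0. Lengths are in m, angles in rad, forces in N, time in s.
With the tool pointing down it reaches from about 0.3 to 0.85 m from the base axis. Payload 4.2 kg.
Tool frame: the origin (TCP) lies between the finger pads; the fingertips stand 19 mm ahead of it and the grasp point (between the pads) is the TCP; z points along the fingers, y is the line along which they close (so a half turn about z gives the same grasp; the last joint's range is limited). The gripper opens to 91 mm and grips with 3 to 60 N. Pads are 32 mm wide; open, the fingers measure 118 mm over their backs; the gripper's body (76 mm by 178 mm) begins 60 mm behind the grasp point.
Start: joints at [1.31, 0.32, 1.565, -0, 1.257, -0.02], TCP at [0.137, 0.558, 0.233] pointing down, gripper open.
Joint ranges: [-3.11, 3.11], [-0.84, 2.01], [0.21, 2.61], [-1.34, 4.49], [0.05, 2.63], [-2.56, 2.56]. Speed limits (rad/s): [2.57, 2.57, 3.14, 3.14, 3.14, 3.14].

INTERFACE

Orientations are given as a rotation vector (axis times angle).
In Python, from rig import status, get_image, camera_model, manip gives the robot as it stands.
- The arm moves only by the tool apply_moves, never from a script. Its argument "rows" is a list of rows, each a list of 7 numbers: the turn, a rotation vector about the tool's x, y, z as a fraction of full scale, then the shift along the tool's x, y, z as a fraction of full scale, then the opening, from -1 (shut) to 1 (fully open). A call has exactly 8 rows; each row is the pose to reach, as a shift and turn from the pose commanded when the call began, along the tool's axes at that moment; what a row does not reach only later rows make up. Full scale, the value 1, is 500 mm for a shift and 45 degrees for a turn. A row lasts 1/8 s, in which the tool goes at most 62.5 mm and 10.7 degrees, less where a joint would pass 70% of its speed; a pose out of reach is approached as far as the arm can. A call with a number of a shift or a turn outside -1 to 1 is refused whole. A call with a gripper value outside its range is refused whole. The fingers move at their own pace and stop on an object; the grip force is fixed at half the most. Time passes only in rows, so rows that repeat a pose let the fingers close, or fill a call up. It gives the time, the measured TCP pose, the force, the opening and the grip force at its end, in the units of the state.
- status.get_obs(): the state, without advancing time (a new reading comes with each control period).
- get_image(name): name is "scene" or "top" or "wrist"; returns the picture (400x640x3 uint8, red, green, blue); there is no depth.
- camera_model(name): a dict with "fx", "fy", "cx", "cy" (pixels), "world_from_camera" (4x4, takes a point from camera to world coordinates). Camera axes: x right, y down, z forward; pixel columns grow to the right and rows downward; lengths in m; the calibration is good to about 2 mm. A picture is of the moment at which its call begins: read the wrist's pose just before it. camera_model takes no time and is no camera call; for the wrist camera it gives the pose at the moment of the call.
- manip.finish_job(): hands the job in; it is judged then, once.
The state is a dict: "clock": time; "joint_positions": joint angles; "qd": joint speeds; "joint_torque": joint torques, N m; "tool_pos": TCP position; "ee_rot": TCP orientation; "ft_force": force on the tool from outside, world axes, zero at the start; "wrist_torque": the same for the moment, N m; "finger_gap": finger opening in m; "finger_force": force on a finger pad.
Only numpy, scipy, OpenCV 4.12 (cv2) and the standard library are available. Lean on these libraries where they do the work, as an engineer would, in place of code of your own. Each camera call takes 0.05 s, during which the arm holds its last target. There are 200 camera calls.

## Working session

There is one attempt and no reset: what is moved stays moved. The work goes in short steps, Python scripts to look and compute and a tool call to move; the robot and the scene stay as the last step left them, time stands still between calls to the robot, and variables do not carry over. Pictures are saved under pics/ and viewed, at most 10 in all, crops included, and the job is handed in when it is done.

Besides the shell and the picture viewer there is one more tool, called after ">>>" as name([rows], argument=value, ...), one row to a line, values as JSON. apply_moves: Moves the arm, as the interface text tells. Shift numbers are shares of 500 mm and turn numbers shares of 45 degrees, none past 1 either way. Its arguments: {"type":"object","properties":{"rows":{"type":"array","items":{"type":"array","items":{"type":"number"}}}},"required":["rows"]}

```bash
mkdir -p pics; ls; python3 - <<'E'
from rig import status,get_image,camera_model
import cv2,numpy as np
o=status.get_obs();print(o)
np.set_printoptions(precision=4,suppress=True)
for n in("top","scene"):
    cv2.imwrite(f"pics/{n}0.png",get_image(n)[:,:,::-1]);print(camera_model(n))
E
```

```text
pics
{'clock': 0.0, 'joint_positions': array([ 1.30998186e+00,  3.20290559e-01,  1.56568532e+00, -2.48026021e-05,
        1.25739660e+00, -2.00404013e-02]), 'qd': array([ 9.09740826e-04,  7.60851366e-05, -3.46349495e-04, -6.17283904e-04,
       -1.34106390e-04,  1.72841048e-03]), 'joint_torque': array([ 6.91601745e-04, -4.12472177e+01, -2.31967521e+01,  7.29077635e-02,
        4.57148720e-02, -1.41799742e-04]), 'tool_pos': array([0.13701716, 0.55794456, 0.23211858]), 'ee_rot': array([-3.77254906e-01, -3.11863063e+00,  2.77320954e-03]), 'ft_force': array([-0.64451169, -0.97344036,  0.17517406]), 'wrist_torque': array([-0.02047795, -0.01244139, -0.00663722]), 'finger_force': 0.0, 'finger_gap': 0.09084995022278233}
{'fx': 473.9469404478652, 'fy': 473.9469404478652, 'cx': 317.254877101348, 'cy': 199.38107651774916, 'world_from_camera': array([[ 0.0283, -0.9876,  0.1545,  0.4307],
       [-0.9994, -0.0246,  0.0258,  0.0145],
       [-0.0217, -0.1551, -0.9877,  1.0528],
       [ 0.    ,  0.    ,  0.    ,  1.    ]])}
{'fx': 417.7170236043092, 'fy': 417.7170236043092, 'cx': 323.9433368056278, 'cy': 191.53773236095645, 'world_from_camera': array([[ 0.727 , -0.2832,  0.6256,  0.0529],
       [-0.6866, -0.284 ,  0.6693, -0.533 ],
       [-0.0118, -0.916 , -0.4009,  0.4472],
       [ 0.    ,  0.    ,  0.    ,  1.    ]])}
```

View pics/top0.png

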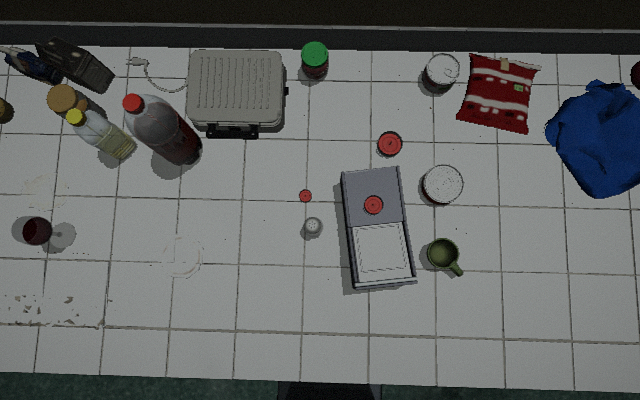

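View pics/scene0.png

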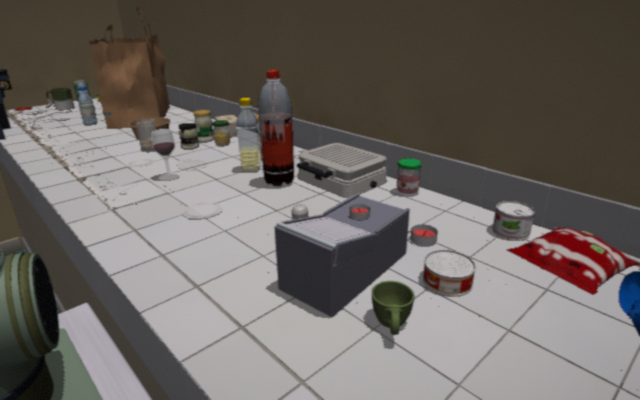

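Candidates for the tea light are (373,205), on the deck and middle-sized; (390,144), larger, on the worktop; and (305,196), smaller, on the worktop. I choose the one on the deck and check it in a close crop.

```bash
cat > h.py <<'E'
import numpy as np,cv2
from rig import status,get_image,camera_model
from scipy.spatial.transform import Rotation as R
np.set_printoptions(precision=4,suppress=True)
def ray(c,u,v,z):
    M=c["world_from_camera"];d=M[:3,:3]@[(u-c["cx"])/c["fx"],(v-c["cy"])/c["fy"],1]
    return M[:3,3]+d*(z-M[2,3])/d[2]
def proj(c,p):
    M=c["world_from_camera"];q=M[:3,:3].T@(np.asarray(p)-M[:3,3]);return c["cx"]+c["fx"]*q[0]/q[2],c["cy"]+c["fy"]*q[1]/q[2]
def reds(im):
    h=cv2.cvtColor(im,cv2.COLOR_RGB2HSV);m=((h[...,0]<8)|(h[...,0]>172))&(h[...,1]>120)&(h[...,2]>70)
    n,_,s,c=cv2.connectedComponentsWithStats(m.astype(np.uint8));return [(c[i],s[i,2:5]) for i in range(1,n) if s[i,4]>30]
E
python3 - <<'E'
from h import *
im=cv2.imread("pics/top0.png");c=camera_model("top")
for q,s in reds(im[:,:,::-1]):
    if 290<q[0]<410 and 100<q[1]<250: print(q,s,ray(c,*q,.11),ray(c,*q,.015))
cv2.imwrite("pics/crop.png",cv2.resize(im[155:300,325:430],None,fx=4,fy=4,interpolation=cv2.INTER_CUBIC))
E
```

```text
[389.3005 143.694 ] [ 23  21 366] [ 0.6971 -0.1049  0.11  ] [ 0.724 -0.117  0.015]
[304.9902 195.451 ] [ 11  12 102] [0.5856 0.0641 0.11  ] [0.6012 0.0691 0.015 ]
[373.1039 204.71  ] [ 17  17 231] [ 0.5702 -0.0732  0.11  ] [ 0.5842 -0.082   0.015 ]
```

View pics/crop.png

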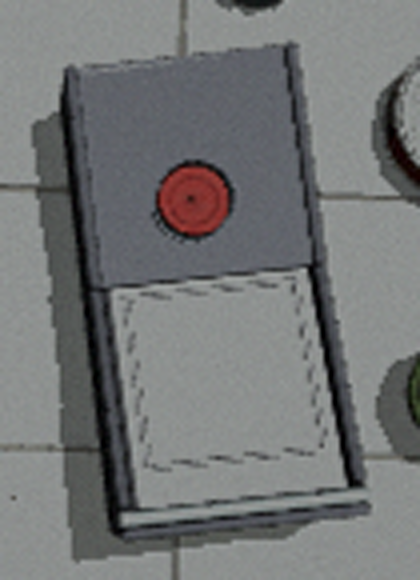

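Red-waxed cup on the deck at crop (195,200), the middle size of the three: right. The lip line runs from crop (106,288) to (313,263), the far deck corners are at (70,68) and (293,44), and the hinge rod is at (122,520) to (368,492).

```bash
python3 - <<'E'
from h import *
c=camera_model("top")
P=lambda x,y,z:ray(c,x/4+325-.4,y/4+155-.4,z)
ll,lr=P(106,288,.095),P(313,263,.095)
fl,fr=P(70,68,.101),P(293,44,.101)
hl,hr=P(122,520,.129),P(368,492,.129)
for n,a,b in(("lip",ll,lr),("far",fl,fr),("hinge",hl,hr)):
    d=a-b;print(n,(a+b)/2,np.linalg.norm(d),np.degrees(np.arctan2(-d[0],d[1])))
fm,hm=(fl+fr)/2,(hl+hr)/2;d=fm-hm;print(np.linalg.norm(d[:2]),np.degrees(np.arctan2(d[1],d[0])))
for a,b in((fl,hl),(fr,hr)):
    d=a-b;print(np.degrees(np.arctan2(d[1],d[0])))
o=status.get_obs();W=camera_model("wrist");print(W);print(R.from_rotvec(o["ee_rot"]).as_matrix())
E
```

```text
lip [ 0.5342 -0.0828  0.095 ] 0.10549106085211546 8.410233843293078
far [ 0.6461 -0.0669  0.101 ] 0.11484214567124885 7.630824821996921
hinge [ 0.4201 -0.0972  0.129 ] 0.11851497314036065 8.043885981942507
0.2280576014677622 7.657748816674474
7.1975862500764
8.119635014294829
{'fx': 282.2671095621387, 'fy': 282.2671095621387, 'cx': 325.4939090135592, 'cy': 202.3651013958399, 'world_from_camera': array([[ 0.2392,  0.9343,  0.2643,  0.0627],
       [ 0.971 , -0.2296, -0.0669,  0.5765],
       [-0.0018,  0.2726, -0.9621,  0.384 ],
       [ 0.    ,  0.    ,  0.    ,  1.    ]])}
[[-0.9712  0.2384 -0.0004]
 [ 0.2384  0.9712 -0.0015]
 [ 0.0001 -0.0016 -1.    ]]
```

>>> apply_moves([
  [0,0,0.1,-0.07,-0.065,0,1],
  [0,0,0.2,-0.14,-0.13,0,1],
  [0,0,0.3,-0.21,-0.195,0,1],
  [0,0,0.4,-0.28,-0.26,0,1],
  [0,0,0.5,-0.35,-0.325,0,1],
  [0,0,0.6,-0.42,-0.39,0,1],
  [0,0,0.7,-0.49,-0.455,0,1],
  [0,0,0.76,-0.56,-0.515,0,1],
])

```text
clock: 1.1
tool_pos: [0.348, 0.2401, 0.2328]
ee_rot: [-1.28, -2.869, 0.0]
ft_force: [-0.2, 0.5, -1.0]
finger_gap: 0.0912
finger_force: 0.0
```

```bash
cat >> h.py <<'E'
O=np.array([.532,-.0825,0]);YAW=np.radians(7.8)
def caddy(p): return R.from_euler("z",-YAW).apply(np.asarray(p)-O)
def togo(x,y,z):
    "units to TCP at caddy (x,y,z) mm, tool y along caddy x"
    o=status.get_obs();r=R.from_rotvec(o["ee_rot"]);p=o["tool_pos"]
    t=O+R.from_euler("z",YAW).apply(np.array([x,y,z])/1e3)
    c,s=np.cos(YAW),np.sin(YAW);T=R.from_matrix(np.array([[-s,c,0],[c,s,0],[0,0,-1]]).T if 0 else np.column_stack([[-s,c,0],[c,s,0],[0,0,-1]]))
    if (r.inv()*T).magnitude()>2: print("flip")
    print("t",o["clock"],"caddy mm",caddy(p)*1e3,"turn",(r.inv()*T).as_rotvec()/np.radians(45),"shift",r.inv().apply(t-p)/.5,"F",o["ft_force"],"gap",o["finger_gap"])
E
sed -i 's/np.array(\[\[-s,c,0\],\[c,s,0\],\[0,0,-1\]\]).T if 0 else //' h.py
python3 -c "
from h import *
togo(26.5,4,210)"
```

```text
t 1.1 caddy mm [-138.4732  344.5386  232.7648] turn [-0.0003 -0.      0.7579] shift [-0.7489 -0.1087  0.0455] F [-0.2099  0.4532 -0.9845] gap 0.09117374729509888
```

>>> apply_moves([
  [0,0,0.1,-0.1,-0.015,0,1],
  [0,0,0.22,-0.2,-0.03,0,1],
  [0,0,0.34,-0.31,-0.045,0.01,1],
  [0,0,0.46,-0.42,-0.06,0.02,1],
  [0,0,0.58,-0.53,-0.075,0.03,1],
  [0,0,0.7,-0.64,-0.09,0.04,1],
  [0,0,0.758,-0.72,-0.105,0.045,1],
  [0,0,0.758,-0.75,-0.11,0.045,1],
])

```text
clock: 2.1
tool_pos: [0.5581, -0.0756, 0.2095]
ee_rot: [-2.065, -2.366, 0.001]
ft_force: [0.2, 0.3, -0.5]
finger_gap: 0.0915
finger_force: 0.0
```

```bash
python3 -c "
from h import *
togo(26.5,4,135)
c=camera_model('wrist');im=get_image('wrist')
for q,s in reds(im): print(q,s,caddy(ray(c,*q,.11))*1e3)
w=lambda x,y,z:O+R.from_euler('z',YAW).apply(np.array([x,y,z])/1e3)
b=im[:,:,::-1].copy()
for p in ((0,-54,95),(0,54,95),(0,0,95),(115,-60,101),(115,60,101),(-111,-50,125),(-111,50,125),(39,4,110)):
    u=proj(c,w(*p));print(p,u);cv2.circle(b,(int(u[0]),int(u[1])),3,(0,255,0),1)
cv2.imwrite('pics/w1.png',b)"
```

```text
t 2.1 caddy mm [ 26.8334   3.2427 209.4734] turn [-0.0019 -0.0007 -0.0006] shift [ 0.0014 -0.0004  0.1489] F [ 0.1519  0.2707 -0.4957] gap 0.09153640814935865
[379.6719  68.1109] [ 23  25 442] [ 71.3993 122.7041 110.    ]
[635.6667 133.3333] [ 8 15 51] [295.1828  70.7738 110.    ]
[337.9822 206.815 ] [  37   35 1011] [ 38.6988   4.6564 110.    ]
[446.5859 232.5634] [ 37  34 891] [142.5405 -21.0449 110.    ]
[439.5843 396.573 ] [17  7 89] [ 157.8452 -222.8898  110.    ]
(0, -54, 95) (np.float64(299.4664601908438), np.float64(256.8402450533557))
(0, 54, 95) (np.float64(296.43180822902184), np.float64(151.57363985180348))
(0, 0, 95) (np.float64(298.02935739524617), np.float64(206.98974011196054))
(115, -60, 101) (np.float64(411.5880834297775), np.float64(264.83423765600804))
(115, 60, 101) (np.float64(422.4385509291882), np.float64(145.41228265499788))
(-111, -50, 125) (np.float64(177.37493788922805), np.float64(267.7157471277686))
(-111, 50, 125) (np.float64(160.1393496148266), np.float64(160.10490444408234))
(39, 4, 110) (np.float64(338.29835409516), np.float64(207.49080074077838))
```

View pics/w1.png

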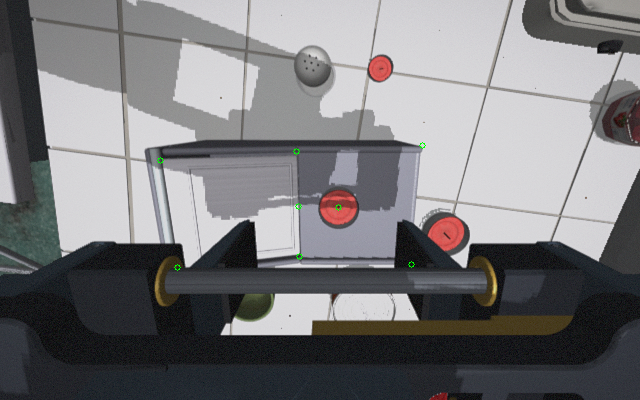

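The wrist view agrees: lip at column 298, tea light at (338,207) and clear of both fingers. I go straight down: the front finger presses the flap, and the rear one stands behind the tea light.

>>> apply_moves([
  [0,0,0,0.002,0,0.04,1],
  [0,0,0,0.002,0,0.08,1],
  [0,0,0,0.002,0,0.12,1],
  [0,0,0,0.002,0,0.15,1],
  [0,0,0,0.002,0,0.165,1],
  [0,0,0,0.002,0,0.175,1],
  [0,0,0,0.002,0,0.183,1],
  [0,0,0,0.002,0,0.183,1],
])

```text
clock: 3.15
tool_pos: [0.5577, -0.0729, 0.1191]
ee_rot: [2.063, 2.369, 0.001]
ft_force: [0.9, 0.2, 0.4]
finger_gap: 0.0913
finger_force: 0.2
```

```bash
python3 -c "
from h import *
togo(-30,4.5,118)
c=camera_model('wrist');im=get_image('wrist')
for q,s in reds(im): print(q,s,caddy(ray(c,*q,.11))*1e3)
b=im[100:330,120:500,::-1];s=get_image('scene')[180:310,250:440,::-1]
b=cv2.resize(b,None,fx=1.5,fy=1.5);s=cv2.resize(s,(570,390));cv2.imwrite('pics/w2.png',np.vstack([b[:210],s]))"
```

```text
t 3.15 caddy mm [ 26.8104   6.0248 119.0755] turn [ 0.0006 -0.0001  0.0019] shift [-0.0029 -0.1136  0.0021] F [0.9209 0.1971 0.3995] gap 0.09130026599838509
[399.0171  51.2979] [ 31  34 819] [ 64.9542 118.1509 110.    ]
[343.6045 248.7459] [  55   40 1818] [ 38.4677   7.3843 110.    ]
[464.6279 263.4884] [ 7 10 43] [115.0701  -2.7183 110.    ]
```

View pics/w2.png

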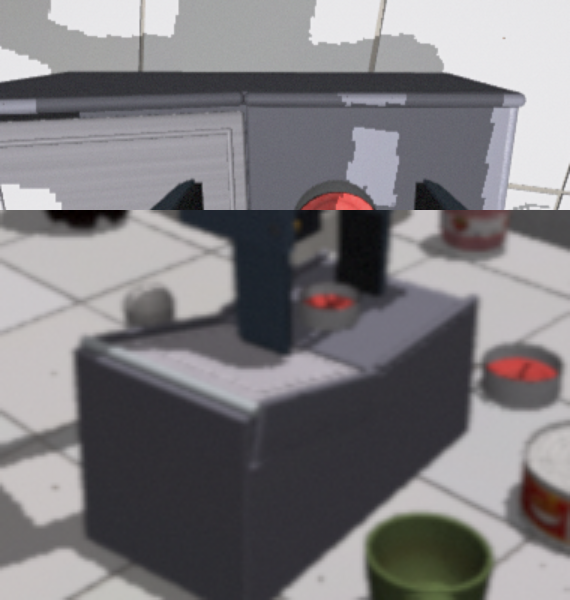

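The front finger rests on the flap and the rear finger stands on the deck side behind the tea light, with a gap. Now I sweep slowly towards the hinge.

>>> apply_moves([
  [0,0,0,-0.003,-0.008,0.002,1],
  [0,0,0,-0.003,-0.016,0.002,1],
  [0,0,0,-0.003,-0.024,0.002,1],
  [0,0,0,-0.003,-0.032,0.002,1],
  [0,0,0,-0.003,-0.04,0.002,1],
  [0,0,0,-0.003,-0.048,0.002,1],
  [0,0,0,-0.003,-0.056,0.002,1],
  [0,0,0,-0.003,-0.064,0.002,1],
])

```text
clock: 4.25
tool_pos: [0.526, -0.0788, 0.118]
ee_rot: [2.063, 2.369, 0.001]
ft_force: [1.3, 0.8, 1.4]
finger_gap: 0.0915
finger_force: 0.5
```

```bash
python3 -c "
from h import *
togo(-37,4.5,118)
c=camera_model('wrist');im=get_image('wrist')
for q,s in reds(im): print(q,s,caddy(ray(c,*q,.11))*1e3)
b=im[100:330,120:500,::-1];s=get_image('scene')[180:310,250:440,::-1]
b=cv2.resize(b,None,fx=1.5,fy=1.5);s=cv2.resize(s,(570,390));cv2.imwrite('pics/w3.png',np.vstack([b[:210],s]))"
```

```text
t 4.25 caddy mm [ -5.452    4.4843 118.0066] turn [ 0.0006 -0.      0.0021] shift [ 0.0001 -0.0631 -0.    ] F [1.2906 0.8071 1.385 ] gap 0.09150829186270575
[438.      48.9551] [ 30  34 801] [ 52.2198 117.4678 110.    ]
[367.6748 247.6966] [  55   42 1885] [ 20.9502   7.0502 110.    ]
```

View pics/w3.png

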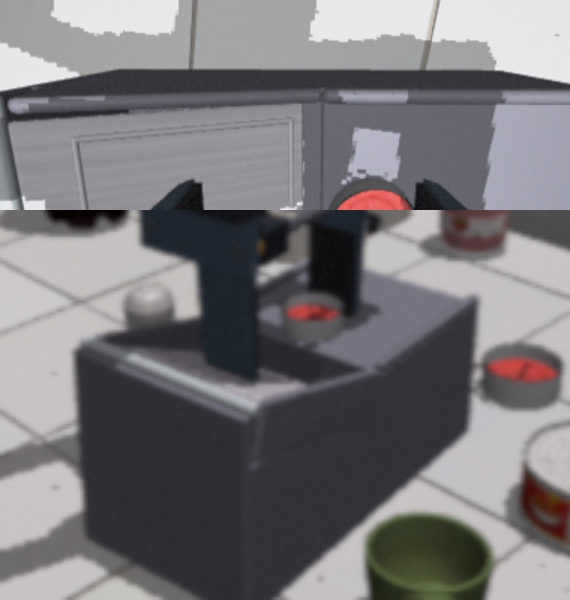

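As planned: the tea light has been pushed to x≈21 mm, its front edge at the lip, and the flap is held open. I continue.

>>> apply_moves([
  [0,0,0,0,-0.009,0,1],
  [0,0,0,0,-0.018,0,1],
  [0,0,0,0,-0.027,0,1],
  [0,0,0,0,-0.036,0,1],
  [0,0,0,0,-0.045,0,1],
  [0,0,0,0,-0.054,0,1],
  [0,0,0,0,-0.063,0,1],
  [0,0,0,0,-0.063,0,1],
])

```text
clock: 5.35
tool_pos: [0.4945, -0.0832, 0.118]
ee_rot: [-2.063, -2.369, 0.0]
ft_force: [2.1, 0.3, 2.4]
finger_gap: 0.0912
finger_force: 1.2
```

```bash
python3 -c "
from h import *
togo(-37,4.5,118)
c=camera_model('wrist');im=get_image('wrist')
for q,s in reds(im): print(q,s,caddy(ray(c,*q,.11))*1e3)
b=im[100:330,120:500,::-1];s=get_image('scene')[180:310,250:440,::-1]
b=cv2.resize(b,None,fx=1.5,fy=1.5);s=cv2.resize(s,(570,390));cv2.imwrite('pics/w4.png',np.vstack([b[:210],s]))"
```

```text
t 5.35 caddy mm [-37.2381   4.404  118.0144] turn [-0.0003  0.      0.002 ] shift [0.0002 0.0005 0.    ] F [2.1358 0.2788 2.4333] gap 0.09124827838248162
[476.3363  48.8595] [ 30  34 776] [ 39.9835 117.4482 110.    ]
```

View pics/w4.png

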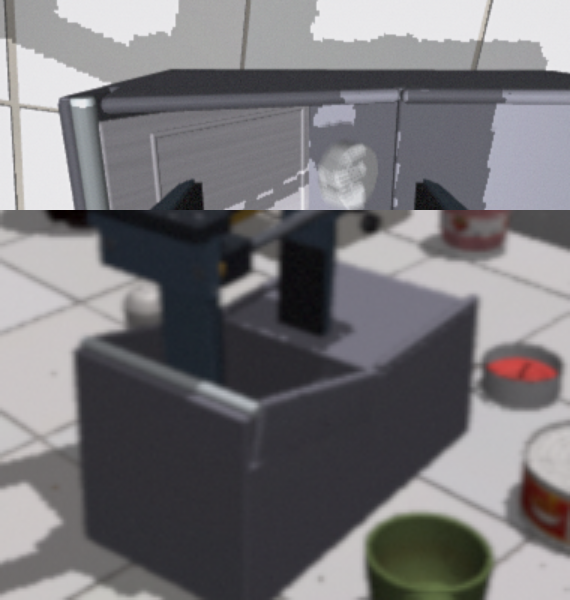

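The tea light has dropped in. It lies upside down on the caddy floor (silver disc at crop (345,172), about 39 px wide, which matches floor depth). I draw back so that the flap shuts, then lift.

>>> apply_moves([
  [0,0,0,0,0,0,1],
  [0,0,0,0,0.02,0,1],
  [0,0,0,0,0.04,0,1],
  [0,0,0,0,0.06,0,1],
  [0,0,0,0,0.08,0,1],
  [0,0,0,0,0.1,0,1],
  [0,0,0,0,0.115,-0.01,1],
  [0,0,0,0,0.125,-0.02,1],
])

```text
clock: 6.45
tool_pos: [0.5574, -0.0744, 0.1282]
ee_rot: [2.063, 2.369, 0.0]
ft_force: [0.7, 0.2, 0.4]
finger_gap: 0.091
finger_force: 0.0
```

>>> apply_moves([
  [0,0,0,0,0,-0.03,1],
  [0,0,0,0,0,-0.06,1],
  [0,0,0,0,0,-0.1,1],
  [0,0,0,0,0,-0.15,1],
  [0,0,0,0,0,-0.2,1],
  [0,0,0,0,0,-0.23,1],
  [0,0,0,0,0,-0.25,1],
  [0,0,0,0,0,-0.25,1],
])

```text
clock: 7.45
tool_pos: [0.5568, -0.0746, 0.2534]
ee_rot: [2.063, 2.369, 0.001]
ft_force: [-0.3, -0.3, -0.4]
finger_gap: 0.0915
finger_force: 0.0
```

```bash
python3 -c "
from h import *
togo(27,4.5,240)
s=get_image('scene')[180:340,250:490,::-1];w=get_image('wrist')[:,:,::-1]
cv2.imwrite('pics/w5.png',np.vstack([cv2.resize(w[80:300,120:520],(600,330)),cv2.resize(s[:108],(600,270))]))"
```

```text
t 7.45 caddy mm [ 25.6917   4.4943 253.3911] turn [0.001  0.0001 0.002 ] shift [0.     0.0026 0.0268] F [-0.2694 -0.2943 -0.4353] gap 0.09152539414744455
```

View pics/w5.png

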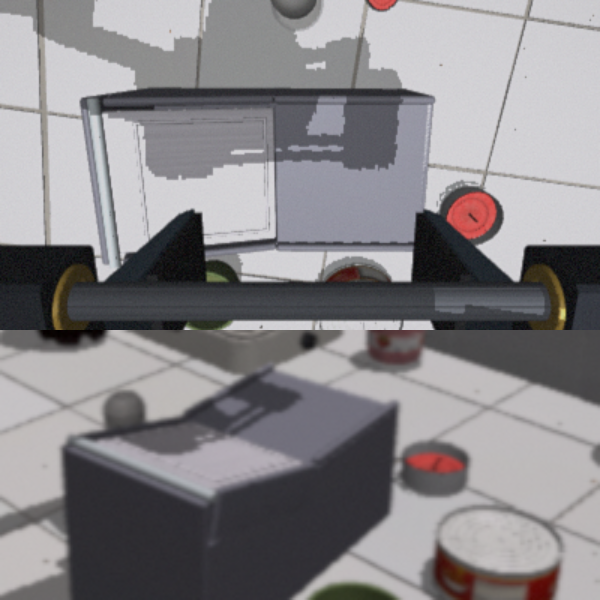

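The flap is fully shut and flush with the deck edge (crop column 275), the deck is empty, and the neighbours haven't moved. I hand the job in.

```bash
python3 -c "
from rig import manip
print(manip.finish_job())"
```

```text
the job is handed in; nothing more can be done
None
```

The middle-sized tea light went over the deck edge and into the caddy, the flap swung fully shut, nothing round the caddy was disturbed, and I handed the job in at about 7.5 s.

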